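Deal pine blanks to two pupils' trays

TASK

Deal out the two long, narrow pine blanks for the next lesson (not the shorter, wider beech block or the brown sanding block), one to each pupil's tray in turn: the first goes into the left-hand tray, and only once it is lying there let go does the second go into the right-hand tray. At the end each tray holds one blank, lying flat on the tray's floor.

Things in the scene. Friction and masses are not known exactly. Their poses are not given: they have to be found in the camera images.
- blank_a_centre (a point): One of two alike pine blanks: a pale wooden bar 46 mm wide (own x), 120 mm long (own y), 30 mm thick (own z), loose, flat on the bench between the trays, its length within 25 degrees of straight away from the robot; either may be the nearer. The point is its centre, 15 mm up. (The 60 x 85 x 24 mm beech block and the brown sanding block near the right-hand tray are other things.)
- blank_b_centre (a point): One of two alike pine blanks: a pale wooden bar 46 mm wide (own x), 120 mm long (own y), 30 mm thick (own z), loose, flat on the bench between the trays, its length within 25 degrees of straight away from the robot; either may be the nearer. The point is its centre, 15 mm up. (The 60 x 85 x 24 mm beech block and the brown sanding block near the right-hand tray are other things.)
- tray_left: The left-hand of two alike open trays of grey painted metal, fixed to the bench: outside 192 (own x) x 172 (own y) x 28 mm high, walls and floor 6 mm thick, so 180 x 160 mm and 22 mm deep inside. Origin: centre of its underside, at bench level; own x points away from the robot within 9 degrees, own y to the robot's left, z up. A small card holder is on the wall facing the robot.
- tray_right: The right-hand of two alike open trays of grey painted metal, fixed to the bench: outside 192 (own x) x 172 (own y) x 28 mm high, walls and floor 6 mm thick, so 180 x 160 mm and 22 mm deep inside. Origin: centre of its underside, at bench level; own x points away from the robot within 9 degrees, own y to the robot's left, z up. A small card holder is on the wall facing the robot.
There are look-alikes about, which are no part of the job. Leave any green look-alike of the part that bears blank_b_centre alone.

How it is judged:
By the outcome, as a careful person would: the job done as asked, in the order asked, and still so for the second after the job is handed in, with the robot touching nothing.
It also fails if it takes over 54 s, if anything falls off the work surface, if the arm or the gripper's body presses on something with over 40 N, if the wrist force passes 120 N, or if a joint passes its speed limit or range.

ROBOT

A 7-joint arm with a two-finger parallel gripper is mounted at the origin on a cart in front of the work surface, level with it; the furniture and walls round the work are solid. World frame = base frame: x ahead of the robot, y to its left, z up, the work surface at z = 0. Lengths are in m, angles in degrees, forces in N, time in s.
With the tool pointing down it reaches from about 0.425 to 0.875 m from the base axis. Payload 4.7 kg.
Tool frame: the origin (TCP) lies midway between the tips of the shut fingers; the grasp point (between the pads) lies 19 mm behind it; z points along the fingers, y is the direction in which the jaws open and shut (so a half turn about z gives the same grasp; the last joint's range is limited). The gripper opens to 87 mm and grips with 3 to 60 N. Pads are 19 mm wide; open, the fingers measure 117 mm over their backs; the gripper's body (75 mm by 190 mm) begins 51 mm behind the grasp point.
Start: joints at [-67.374, 18.392, -4.016, 83.108, 1.295, 78.541, -3.26], TCP at [0.242, 0.603, 0.223] pointing down, gripper open.
Joint ranges: [-163.93, 163.93], [-17.29, 119.83], [-79.2, 71.16], [3.27, 140.29], [-89.18, 269.18], [5.43, 117.66], [-154.24, 154.24]. Speed limits (degrees/s): [147.25, 147.25, 180, 180, 180, 180, 180].

INTERFACE

Orientations are given as [roll, pitch, yaw] about the fixed x, y, z axes, in that order (R = Rz(yaw) Ry(pitch) Rx(roll)).
In Python, from cell import env gives the robot as it stands.
- The arm moves only by the tool apply_moves, never from a script. Its argument "targets" is a list of rows, each a list of 2 entries, a list of its own where there are three numbers: the shift along the world's x, y, z in mm, then the turn, a rotation vector about the world's x, y, z in rad. A call has 1 to 8 rows; each row is the pose to reach, as a shift and turn from the pose commanded when the call began; what a row does not reach only later rows make up. A row lasts 1/10 s, in which the tool goes at most 50 mm and 8.59 degrees, less where a joint would pass 70% of its speed; a pose out of reach is approached as far as the arm can. A call with a gripper value outside its range is refused whole. "hand" is the finger opening in mm, from 0 to 87, set as the call begins (left out, the last holds). The fingers move at their own pace and stop on an object; "squeeze" is the grip in N (left out, the last holds). Time passes only in rows, so rows that repeat a pose let the fingers close. It gives the time, the measured TCP pose, the force and the opening at its end, in the units of the state.
- env.get_obs(): the state, without advancing time (a new reading comes with each control period).
- env.read_camera(name): name is "scene" or "top" or "wrist"; returns a dict with "image" (400x640x3 uint8, red, green, blue), "camera_matrix" (3x3 intrinsics, pixels), "camera_from_world" (4x4, takes a point from world to camera coordinates); the wrist camera has in their place "mount" (4x4, takes a point from camera to tool coordinates, whose origin is the TCP and whose axes are the flange's). Camera axes: x right, y down, z forward; pixel columns grow to the right and rows downward; lengths in m; the calibration is good to about 2 mm. A picture is of the moment at which its call begins: read the wrist's pose just before it. There is no depth.
- env.sign_off(): hands the job in, once; it reports no verdict.
Trained networks look in a picture, given as the dict that the camera call returned (one of the last four; its "shot" number tells which), for a name from the list of things; names that differ only in an ending like _2 or _b are one class to them, and where a whole thing is asked for, a point or a joint stands for the part that bears it (a point fixed in the world has none). Each returns a list of dicts, best first, with "conf" (0 to 1); they miss things now and then, are a little off and sometimes report something else, mostly with a low value. They report only what shows in the picture. A call takes as long as a camera call. They do not tell look-alikes from the thing itself.
- env.regions_of(picture, target): "region" (400x640 bool, what is visible of it) and "rect" ([left, top, right, bottom] in pixels, round what is visible of it).
The state is a dict: "time_s": time; "qpos": joint angles; "joint_velocities": joint speeds; "effort": joint torques, N m; "tool_pos": TCP position; "tool_rot": TCP orientation; "force": force on the tool from outside, world axes, zero at the start; "wrist_torque": the same for the moment, N m; "grip_width": finger opening in m.
Only numpy, scipy, OpenCV 4.12 (cv2) and the standard library are available. Lean on these libraries where they do the work, as an engineer would, in place of code of your own. Each camera call takes 0.05 s, during which the arm holds its last target. There are 200 camera calls.

## Working session

There is one attempt and no reset: what is moved stays moved. The work goes in short steps, Python scripts to look and compute and a tool call to move; the robot and the scene stay as the last step left them, time stands still between calls to the robot, and variables do not carry over. Pictures are saved under pics/ and viewed, about 8 in all and at most 12, crops included, and the job is handed in when it is done.

Besides the shell and the picture viewer there is one more tool, called after "Request:" by a JSON object that holds its "name" and its "arguments". apply_moves: Moves the arm, as the interface text tells. Its arguments: {"type":"object","properties":{"targets":{"type":"array","items":{"type":"array"}},"hand":{"type":"number"},"squeeze":{"type":"number"}},"required":["targets"]}

```bash
mkdir -p pics
cat > h.py <<'E'
import numpy as np,cv2
from cell import env
def save(im,n): cv2.imwrite('pics/'+n,im[:,:,::-1])
def back(p,cam,z):
    K=cam["camera_matrix"];T=np.array(cam["camera_from_world"])
    d=np.linalg.inv(K)@np.array([p[0],p[1],1.]); R=T[:3,:3];c=-R.T@T[:3,3];d=R.T@d
    return c+d*(z-c[2])/d[2]
E
python3 - <<'E'
from h import *
print(env.get_obs())
a=env.read_camera("top")
for t in ["blank_a_centre","tray_left"]:
    for r in env.regions_of(a,t):
        print(t,r["conf"],r["rect"])
        m=r["region"].astype(np.uint8);cs,_=cv2.findContours(m,0,2);c=max(cs,key=cv2.contourArea)
        z=.03 if 'bl' in t else .028
        w=np.array([back(p[0],a,z)[:2] for p in c],np.float32)
        print(cv2.minAreaRect(w*1000), cv2.boxPoints(cv2.minAreaRect(w*1000)).round().tolist())
b=env.read_camera("scene")
save(a["image"],"top.png");save(b["image"],"scene.png")
print(np.array(a["camera_from_world"]).round(3))
E
```

```text
{'time_s': 0.0, 'qpos': array([-67.37217168,  18.43771721,  -4.01629874,  83.1756074 ,
         1.29450367,  78.54126514,  -3.2607926 ]), 'joint_velocities': array([ 0.05656665, -0.02026744,  0.01055753, -0.02115264, -0.0080097 ,
       -0.06318814,  0.00239405]), 'effort': array([ 1.31760762e-04, -4.91293502e+01, -4.03269734e-01, -3.12519407e+01,
       -6.37760991e-02,  4.39606409e-02,  1.76724748e-04]), 'tool_pos': array([0.24142711, 0.60289395, 0.22147066]), 'tool_rot': array([-1.79890631e+02,  5.11976900e-03,  1.58181778e+02]), 'force': array([ 0.4163849 , -0.24124734,  0.36319613]), 'wrist_torque': array([ 0.05137068, -0.00065852,  0.03767619]), 'grip_width': 0.08721401197348923}
blank_a_centre 0.8 [277.8, 198.2, 306.1, 248.9]
((429.640869140625, 109.29449462890625), (45.887351989746094, 117.96808624267578), 68.34394073486328) [[366.0, 110.0], [476.0, 66.0], [493.0, 109.0], [383.0, 152.0]]
tray_left 0.93 [164.4, 162.0, 240.2, 238.7]
((488.1840515136719, 330.2432861328125), (178.64085388183594, 196.44419860839844), 84.31118774414062) [[382.0, 251.0], [577.0, 232.0], [595.0, 409.0], [399.0, 429.0]]
[[-0.023 -1.     0.004  0.052]
 [-0.998  0.023 -0.063  0.48 ]
 [ 0.062 -0.006 -0.998  1.161]
 [ 0.     0.     0.     1.   ]]
```

View pics/top.png

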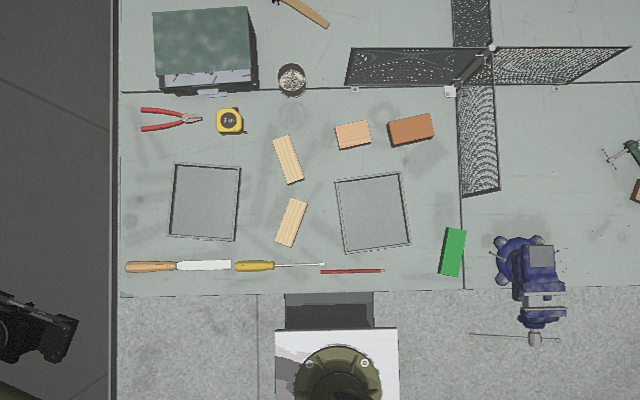

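View pics/scene.png

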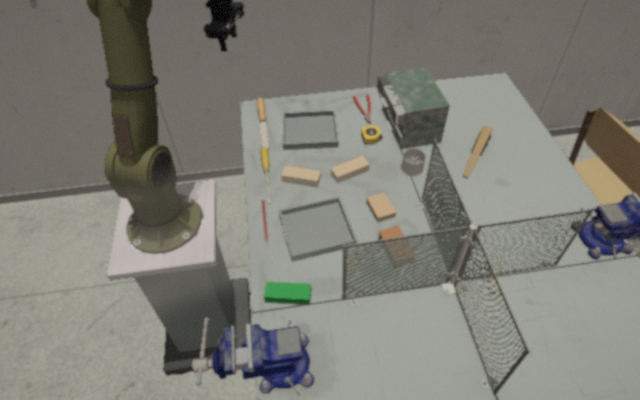

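The top view shows the left tray around (205,202) and the right tray around (372,212). The pine blanks are at (288,160) and (291,222). The beech block is at (352,134), the brown block at (410,130) and the green decoy at (452,252). A mesh screen stands behind and to the right.

Run:
```python
from h import *
a=env.read_camera("top"); im=a["image"]; hsv=cv2.cvtColor(im,cv2.COLOR_RGB2HSV)
print(hsv[222,291],hsv[160,288],hsv[180,310])
m=cv2.inRange(hsv,(8,50,120),(30,255,255))
cs,_=cv2.findContours(m,0,cv2.CHAIN_APPROX_NONE)
for c in cs:
    if cv2.contourArea(c)>400:
        w=np.array([back(p[0],a,.03)[:2] for p in c],np.float32)*1000
        print("col",c.mean(0).round(),cv2.minAreaRect(w),cv2.boxPoints(cv2.minAreaRect(w)).round().tolist())
for nm,(q) in dict(L=[(175,164),(241,167),(235,241),(169,236)],R=[(334,181),(400,172),(411,245),(345,254)]).items():
    w=np.array([back(p,a,.028)[:2] for p in q],np.float32)*1000
    print(nm,w.round(),w.mean(0),cv2.minAreaRect(w))
big=cv2.resize(im[150:270,160:420],None,fx=3,fy=3,interpolation=cv2.INTER_CUBIC)
save(big,"crop.png")
for t in ["tray_right"]:
    for r in env.regions_of(a,t): print(r["conf"],r["rect"])
```

```text
[ 22  59 220] [ 19  66 219] [ 64  12 175]
col [[149. 266.]] ((327.0769348144531, 467.8328552246094), (26.387405395507812, 126.66099548339844), 1.4862115383148193) [[312.0, 531.0], [316.0, 404.0], [342.0, 405.0], [339.0, 531.0]]
col [[290. 222.]] ((430.0594482421875, 110.50528717041016), (46.316715240478516, 120.0544662475586), 68.3483657836914) [[366.0, 111.0], [477.0, 67.0], [494.0, 110.0], [383.0, 154.0]]
col [[288. 159.]] ((591.9560546875, 114.73554992675781), (119.67536926269531, 45.53893280029297), 18.327363967895508) [[528.0, 118.0], [542.0, 74.0], [656.0, 112.0], [642.0, 155.0]]
col [[353. 134.]] ((653.4664916992188, -54.28519058227539), (59.131492614746094, 85.14681243896484), 11.387639999389648) [[616.0, -18.0], [633.0, -102.0], [691.0, -90.0], [674.0, -7.0]]
col [[411. 128.]] ((664.0844116210938, -206.25148010253906), (61.39306640625, 108.64073944091797), 11.371371269226074) [[623.0, -159.0], [645.0, -266.0], [705.0, -253.0], [683.0, -147.0]]
col [[228. 121.]] ((697.8255615234375, 265.251953125), (64.96025848388672, 60.2518310546875), 88.72958374023438) [[667.0, 233.0], [727.0, 232.0], [729.0, 297.0], [668.0, 298.0]]
L [[585. 404.]
 [574. 235.]
 [384. 253.]
 [401. 420.]] [486.13342 328.0288 ] ((486.9746398925781, 328.2706298828125), (169.81663513183594, 190.15699768066406), 84.65738677978516)
R [[ 532.   -3.]
 [ 551. -174.]
 [ 364. -195.]
 [ 345.  -27.]] [448.03302 -99.8427 ] ((447.89703369140625, -99.43055725097656), (189.16041564941406, 171.60791015625), 6.545220375061035)
0.75 [338.9, 172.4, 413.4, 256.7]
```

View pics/crop.png

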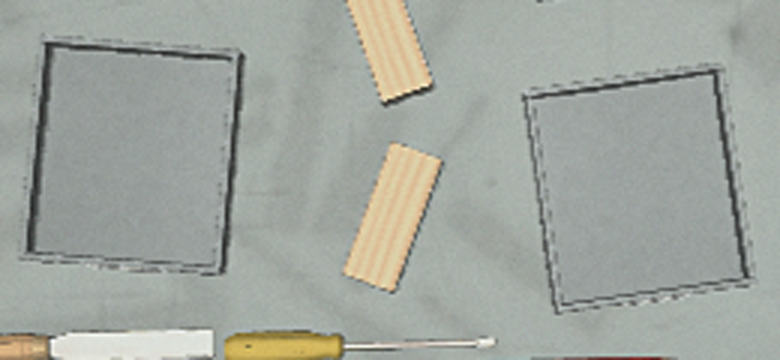

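The crop confirms the tray rim corners. The left tray is centred at about (0.487, 0.329) with its x axis at -5°, and the right tray at about (0.448, -0.100) at +7°. The near blank is at (0.430, 0.110) at -21.6°, and the far one at (0.592, 0.115) at +18.3°. I'll take the near blank first.

Request:
{"name": "apply_moves", "arguments": {"targets": [[[10,-25,0],[0,0,0]],[[25,-65,0],[0,0,0]],[[40,-107,-10],[0,0,0]],[[57,-150,-20],[0,0,0]],[[73,-192,-30],[0,0,0]],[[90,-235,-40],[0,0,0]],[[106,-278,-50],[0,0,0]],[[122,-320,-55],[0,0,0]]], "hand": 70, "squeeze": 25}}

```text
time_s: 1.1
tool_pos: [0.3637, 0.2812, 0.1669]
tool_rot: [-180.0, -0.0, 158.2]
force: [0.8, 0.2, 0.4]
grip_width: 0.0696
```

Request:
{"name": "apply_moves", "arguments": {"targets": [[[16,-43,-5],[0,0,0]],[[32,-85,-10],[0,0,0]],[[48,-125,-10],[0,0,0]],[[60,-155,-10],[0,0,0]],[[66,-173,-10],[0,0,0]],[[66,-173,-10],[0,0,0]],[[66,-173,-10],[0,0,0]]]}}

```text
time_s: 1.8
tool_pos: [0.4294, 0.1109, 0.1577]
tool_rot: [180.0, -0.0, 158.2]
force: [-0.8, 0.0, 0.2]
grip_width: 0.0703
```

```bash
cat >> h.py <<'E'
from scipy.spatial.transform import Rotation as Ro
def wrist():
    o=env.get_obs();c=env.read_camera("wrist")
    T=np.eye(4);T[:3,:3]=Ro.from_euler('xyz',o["tool_rot"],degrees=True).as_matrix();T[:3,3]=o["tool_pos"]
    c["camera_from_world"]=np.linalg.inv(T@np.array(c["mount"]));return o,c
def blanks(c,z=.03):
    m=cv2.inRange(cv2.cvtColor(c["image"],cv2.COLOR_RGB2HSV),(8,45,100),(30,255,255))
    for k in cv2.findContours(m,0,cv2.CHAIN_APPROX_NONE)[0]:
        if cv2.contourArea(k)>400:
            w=np.array([back(p[0],c,z)[:2] for p in k],np.float32)*1000;r=cv2.minAreaRect(w)
            print("px",k.mean(0).round(),np.round(r[0],1),np.round(r[1],1),round(r[2],1))
E
python3 - <<'E'
from h import *
o,c=wrist();print(o["tool_pos"],o["tool_rot"],o["time_s"]);blanks(c);save(c["image"],"w1.png")
E
```

```text
[0.42944832 0.11094119 0.15766056] [ 1.79954766e+02 -1.72434854e-02  1.58152509e+02] 1.8
px [[418. 303.]] [581.2 177.8] [371.9  46.3] 68.1
px [[319. 193.]] [430.6 109.9] [ 47.1 121.9] 68.3
px [[370.  54.]] [323.2 202.8] [ 28.  100.5] 1.6
```

View pics/w1.png

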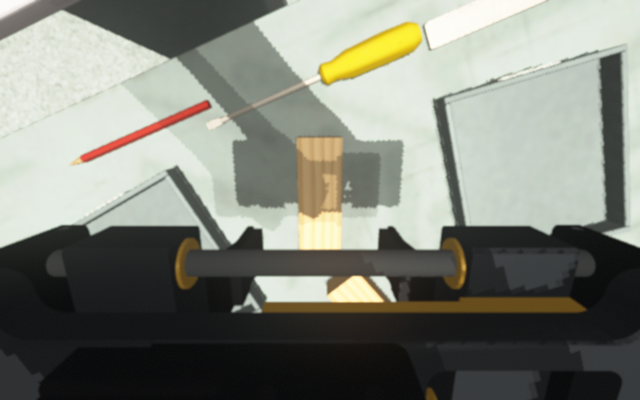

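The wrist view shows the near blank centred between the fingers, spanning columns 297–343, and aligned with them. Descending.

Request:
{"name": "apply_moves", "arguments": {"targets": [[[1,-1,-40],[0,0,0]],[[1,-1,-80],[0,0,0]],[[1,-1,-110],[0,0,0]],[[1,-1,-130],[0,0,0]],[[1,-1,-145],[0,0,0]],[[1,-1,-151],[0,0,0]],[[1,-1,-151],[0,0,0]]]}}

```text
time_s: 2.55
tool_pos: [0.4297, 0.1103, 0.006]
tool_rot: [-179.9, -0.1, 158.3]
force: [0.0, 0.5, 0.8]
grip_width: 0.0698
```

Request:
{"name": "apply_moves", "arguments": {"targets": [[[0,0,0],[0,0,0]],[[0,0,0],[0,0,0]],[[0,0,0],[0,0,0]],[[0,0,0],[0,0,0]],[[0,0,0],[0,0,0]],[[0,0,0],[0,0,0]]], "hand": 30, "squeeze": 30}}

```text
time_s: 3.15
tool_pos: [0.431, 0.1097, 0.0071]
tool_rot: [180.0, 0.0, 158.2]
force: [-0.7, -0.2, 4.7]
grip_width: 0.0458
```

Request:
{"name": "apply_moves", "arguments": {"targets": [[[0,0,10],[0,0,0]],[[0,0,30],[0,0,0]],[[0,0,60],[0,0,0]],[[0,0,90],[0,0,0]],[[0,0,100],[0,0,0]],[[0,0,100],[0,0,0]]]}}

```text
time_s: 3.75
tool_pos: [0.4316, 0.1098, 0.1079]
tool_rot: [179.9, 0.1, 158.2]
force: [0.5, 0.8, -2.2]
grip_width: 0.046
```

Gripped at 46 mm. Carrying it over the left tray, with a turn of +16.6° (0.29 rad).

Request:
{"name": "apply_moves", "arguments": {"targets": [[[5,20,0],[0,0,0.03]],[[15,60,0],[0,0,0.08]],[[26,100,0],[0,0,0.14]],[[37,145,0],[0,0,0.2]],[[48,190,0],[0,0,0.25]],[[54,212,0],[0,0,0.29]],[[56,219,0],[0,0,0.29]],[[56,219,0],[0,0,0.29]]]}}

```text
time_s: 4.55
tool_pos: [0.4854, 0.329, 0.1043]
tool_rot: [-179.9, -0.1, 174.9]
force: [-0.5, -0.3, -2.5]
grip_width: 0.0462
```

Request:
{"name": "apply_moves", "arguments": {"targets": [[[0,0,-30],[0,0,0]],[[0,0,-55],[0,0,0]],[[0,0,-75],[0,0,0]],[[0,0,-85],[0,0,0]],[[0,0,-90],[0,0,0]],[[0,0,-92],[0,0,0]],[[0,0,-92],[0,0,0]]]}}

```text
time_s: 5.25
tool_pos: [0.4871, 0.3284, 0.0153]
tool_rot: [180.0, 0.0, 174.8]
force: [0.7, 0.4, -1.7]
grip_width: 0.0453
```

Request:
{"name": "apply_moves", "arguments": {"targets": [[[0,0,-1],[0,0,0]],[[0,0,-2],[0,0,0]],[[0,0,-2],[0,0,0]]]}}

```text
time_s: 5.55
tool_pos: [0.4871, 0.3288, 0.0132]
tool_rot: [179.9, 0.1, 174.8]
force: [-0.2, -0.1, -0.3]
grip_width: 0.0458
```

Request:
{"name": "apply_moves", "arguments": {"targets": [[[0,0,0],[0,0,0]],[[0,0,0],[0,0,0]],[[0,0,0],[0,0,0]],[[0,0,0],[0,0,0]],[[0,0,0],[0,0,0]]], "hand": 70}}

```text
time_s: 6.05
tool_pos: [0.4866, 0.3284, 0.0126]
tool_rot: [180.0, 0.0, 174.8]
force: [-0.0, -0.3, -0.4]
grip_width: 0.069
```

Request:
{"name": "apply_moves", "arguments": {"targets": [[[0,0,10],[0,0,0]],[[0,0,35],[0,0,0]],[[0,0,80],[0,0,0]],[[0,0,120],[0,0,0]],[[0,0,140],[0,0,0]],[[0,0,140],[0,0,0]]]}}

```text
time_s: 6.65
tool_pos: [0.4889, 0.3299, 0.1575]
tool_rot: [179.7, 0.3, 174.8]
force: [-0.4, 0.3, 0.3]
grip_width: 0.0698
```

Run:
```python
from h import *
o,c=wrist();print(o["tool_pos"],o["tool_rot"],o["time_s"]);blanks(c,.036);save(c["image"],"w2.png")
a=env.read_camera("top");print("top");blanks(a,.03)
```

```text
[0.48889504 0.32991588 0.15753671] [179.65923355   0.33774614 174.78422732] 6.65
px [[429. 305.]] [627.2 430.8] [357.5  14.7] 84.7
px [[319. 195.]] [486.6 328.5] [ 47.1 120.8] 84.8
px [[173.  30.]] [327.8 214.3] [28.8 97.8] 1.2
px [[454.  12.]] [338.3 462.3] [124.3  23.2] 84.9
top
px [[160. 271.]] [296.  425.7] [709.8 165.3] 28.8
px [[288. 159.]] [592.  114.7] [120.4  45.5] 18.3
px [[352. 134.]] [653.6 -54.1] [59.6 85.6] 11.1
px [[411. 128.]] [ 663.8 -205.1] [ 61.9 110.8] 11.7
px [[228. 121.]] [697.8 265.2] [65.  60.3] 88.7
```

View pics/w2.png

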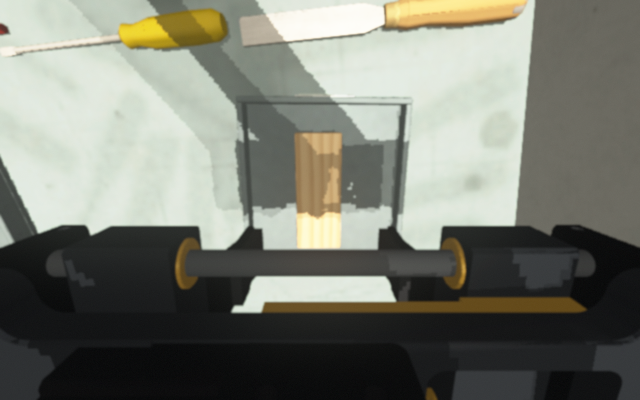

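The first blank lies centred and flat in the left tray, let go (blank at columns 295–342, walls at 245 and 402). Next is the far blank: shift (+105, -214), turn +0.41 rad.

Request:
{"name": "apply_moves", "arguments": {"targets": [[[10,-20,0],[0,0,0.04]],[[28,-57,0],[0,0,0.11]],[[46,-94,0],[0,0,0.19]],[[64,-131,0],[0,0,0.27]],[[82,-168,0],[0,0,0.34]],[[98,-200,0],[0,0,0.41]],[[105,-214,0],[0,0,0.41]],[[105,-214,0],[0,0,0.41]]]}}

```text
time_s: 7.55
tool_pos: [0.5916, 0.1113, 0.1512]
tool_rot: [-179.9, -0.1, -162.1]
force: [0.1, 0.4, -0.5]
grip_width: 0.0701
```

Request:
{"name": "apply_moves", "arguments": {"targets": [[[0,0,0],[0,0,0]],[[0,0,0],[0,0,0]]]}}

```text
time_s: 7.75
tool_pos: [0.5905, 0.1174, 0.152]
tool_rot: [179.9, -0.1, -161.5]
force: [0.2, -0.5, -0.0]
grip_width: 0.0703
```

Run:
```python
from h import *
o,c=wrist();print(o["tool_pos"],o["tool_rot"],o["time_s"]);blanks(c,.03)
```

```text
[0.59048901 0.11740072 0.15201108] [ 1.79911532e+02 -5.58753574e-02 -1.61524692e+02] 7.75
px [[424. 305.]] [668.5 259.6] [ 29.7 353.3] 18.7
px [[147. 197.]] [649.3 -48.7] [64.9 91.4] 12.1
px [[316. 193.]] [591.8 113.5] [119.7  47.3] 18.0
px [[ 34. 165.]] [ 652.4 -162.2] [67.5 74.3] 11.4
px [[548. 160.]] [485.2 323.3] [ 67.  123.2] 84.9
```

Request:
{"name": "apply_moves", "arguments": {"targets": [[[0,-1,-40],[0,0,0]],[[0,-1,-80],[0,0,0]],[[0,-1,-110],[0,0,0]],[[0,-1,-130],[0,0,0]],[[0,-1,-141],[0,0,0]],[[0,-1,-145],[0,0,0]],[[0,-1,-145],[0,0,0]]]}}

```text
time_s: 8.5
tool_pos: [0.5917, 0.1142, 0.0079]
tool_rot: [180.0, 0.0, -161.7]
force: [0.6, -0.0, 0.2]
grip_width: 0.0701
```

Request:
{"name": "apply_moves", "arguments": {"targets": [[[0,0,0],[0,0,0]],[[0,0,0],[0,0,0]],[[0,0,0],[0,0,0]],[[0,0,0],[0,0,0]],[[0,0,0],[0,0,0]],[[0,0,0],[0,0,0]]], "hand": 30, "squeeze": 30}}

```text
time_s: 9.1
tool_pos: [0.592, 0.1136, 0.0082]
tool_rot: [180.0, 0.0, -161.7]
force: [-0.8, -0.1, 3.8]
grip_width: 0.0458
```

Request:
{"name": "apply_moves", "arguments": {"targets": [[[0,0,10],[0,0,0]],[[0,0,30],[0,0,0]],[[0,0,60],[0,0,0]],[[0,0,90],[0,0,0]],[[0,0,100],[0,0,0]],[[0,0,100],[0,0,0]]]}}

```text
time_s: 9.7
tool_pos: [0.5927, 0.1136, 0.1091]
tool_rot: [180.0, 0.2, -161.7]
force: [0.5, 0.2, -1.6]
grip_width: 0.0459
```

Request:
{"name": "apply_moves", "arguments": {"targets": [[[-13,-20,0],[0,0,-0.02]],[[-35,-52,0],[0,0,-0.05]],[[-58,-86,0],[0,0,-0.09]],[[-81,-120,0],[0,0,-0.13]],[[-104,-154,0],[0,0,-0.17]],[[-127,-188,0],[0,0,-0.2]],[[-140,-207,0],[0,0,-0.2]],[[-144,-213,0],[0,0,-0.2]]]}}

```text
time_s: 10.5
tool_pos: [0.4447, -0.1017, 0.1059]
tool_rot: [180.0, -0.2, -173.4]
force: [-0.1, -0.2, -2.5]
grip_width: 0.0459
```

Request:
{"name": "apply_moves", "arguments": {"targets": [[[0,0,0],[0,0,0]],[[0,0,-30],[0,0,0]],[[0,0,-55],[0,0,0]],[[0,0,-75],[0,0,0]],[[0,0,-85],[0,0,0]],[[0,0,-90],[0,0,0]],[[0,0,-91],[0,0,0]],[[0,0,-91],[0,0,0]]]}}

```text
time_s: 11.3
tool_pos: [0.4484, -0.0993, 0.0171]
tool_rot: [-180.0, 0.1, -173.1]
force: [-0.2, 0.5, -1.3]
grip_width: 0.0457
```

Request:
{"name": "apply_moves", "arguments": {"targets": [[[0,0,-1],[0,0,0]],[[0,0,-2],[0,0,0]],[[0,0,-3],[0,0,0]],[[0,0,-3],[0,0,0]]]}}

```text
time_s: 11.7
tool_pos: [0.448, -0.0996, 0.0141]
tool_rot: [180.0, 0.1, -173.2]
force: [-1.0, -0.1, 3.7]
grip_width: 0.0456
```

Request:
{"name": "apply_moves", "arguments": {"targets": [[[0,0,0],[0,0,0]],[[0,0,0],[0,0,0]],[[0,0,0],[0,0,0]],[[0,0,0],[0,0,0]],[[0,0,0],[0,0,0]]], "hand": 70}}

```text
time_s: 12.2
tool_pos: [0.4476, -0.0996, 0.0135]
tool_rot: [180.0, -0.0, -173.2]
force: [-0.1, 0.6, 0.3]
grip_width: 0.0688
```

Request:
{"name": "apply_moves", "arguments": {"targets": [[[0,0,10],[0,0,0]],[[0,0,35],[0,0,0]],[[0,0,80],[0,0,0]],[[0,0,120],[0,0,0]],[[0,0,160],[0,0,0]],[[0,0,160],[0,0,0]],[[0,0,160],[0,0,0]]]}}

```text
time_s: 12.9
tool_pos: [0.4483, -0.0997, 0.1751]
tool_rot: [180.0, 0.2, -173.2]
force: [-0.4, -0.0, 0.3]
grip_width: 0.0701
```

Run:
```python
from h import *
o,c=wrist();print(o["tool_pos"],o["tool_rot"],o["time_s"]);blanks(c,.036)
b=env.read_camera("scene")
save(np.hstack([cv2.resize(c["image"][:,100:540],(400,364)),b["image"][80:280,230:430].repeat(2,0).repeat(2,1)[:364]]),"fin.png")
```

```text
[ 0.44831909 -0.09966747  0.17505096] [ 1.79992527e+02  1.79522703e-01 -1.73174984e+02] 12.9
px [[348. 306.]] [584.9 -54. ] [ 12.4 203.5] 7.3
px [[322. 195.]] [447.8 -99.8] [120.2  47.2] 6.9
px [[603. 104.]] [325.7 171.1] [27.6 82.4] 2.2
```

View pics/fin.png

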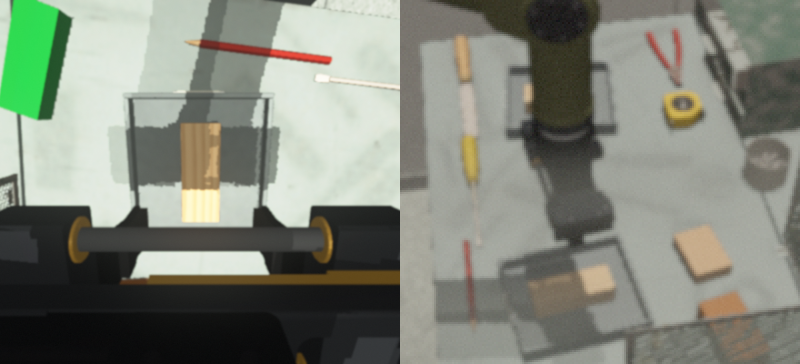

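The second blank lies centred and flat in the right tray (left panel, columns 181–220). The first is still in the left tray, partly hidden behind the arm in the scene view, and the other objects haven't moved. The gripper is clear and open.

```bash
python3 -c "
from cell import env
print(env.sign_off())"
```

```text
the job is handed in; nothing more can be done
None
```

Both pine blanks are dealt: the nearer one went into the left-hand tray first and was let go there. Then the farther one went into the right-hand tray. I handed the job in at about 13 s of the 54 s allowed.

- **Left tray:** right after release, the wrist camera put the blank at (487, 328) mm. That is within about 1 mm of the tray centre, flat and in line with the walls. At the end it was only partly visible, because the arm hid some of it in the scene camera.
- **Right tray:** the wrist camera put the blank at (448, -100) mm, at the tray centre, also flat and in line with the walls.
- **Robot:** the forces reported at the end of each move were under 5 N. The gripper was open and about 14 cm above the blank at hand-in.
- **Other things:** I didn't touch the green look-alike, the beech block or the sanding block.

None of the checks failed or disagreed. I never made out the trays' card holders in the pictures, but only two trays were in view.

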